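# Vent and set the filler cap of a jeweller's steam cleaner

### The job

Press the steam cleaner's red purge button fully down and let it come back up. Then screw the brass filler cap clockwise until it bottoms out, back it off a quarter turn so that the tank can breathe, and finish still gripping the cap there, without letting go. Leave the other things on the bench undisturbed.

Things in the scene. Friction and masses are not known exactly. Their poses are not given: they have to be found in the camera images.
- steam_cleaner: steam cleaner fixed to the bench, an aluminium box 220 (x) by 240 (y) mm, flat grey top 150 mm above its origin (centre of its underside). On top, in its x, y: filler cap at (20, 60) mm, purge button at (-60, -60), a loose ring dish near (70, -70). Gauge and spout on its -x face. Its yaw is within 0.6 rad
- filler_cap: knurled brass screw cap, round, 44 mm wide, 28 mm tall, axis vertical, black line on its top along its x axis. Origin at the centre of its underside: 20 mm above the cleaner's top when bottomed out, up to 3.4 mm higher unscrewed. Already started on its right-hand thread; sinks 5 mm per full turn clockwise. The neck below is 40 mm wide, with a flange 64 mm wide, 3 mm high at its foot
- cap_turn (a joint): turn of the filler cap in rad, growing clockwise seen from above (screwing on): 0 = just engaged, 4.2 = bottomed out on a hard stop. It starts between 0.4 and 1.9, so it needs several grasps. It drags with 0.06 N m and stays where it is left
- purge (a joint): travel of the red purge button in m: 0 = up, 0.006 = fully down. A spring returns it; fully down takes 5 N
- purge_top (a point): centre of the top of the red button cap (28 mm in diameter, in a black round housing 44 mm wide) when it is up: 18 mm above the cleaner's top; it is pressed straight down and moves with the button
- ring_dish: small blue ceramic dish, 52 mm wide and 18 mm high, loose on the cleaner's top; leave alone. Origin under its centre
- pliers: black pliers, 145 mm long and 12 mm thick, origin near its middle, lying loose on the scorched soldering boards (340 by 240 mm, 40 mm high) left of the cleaner; leave alone
- tweezers: steel tweezers, 130 mm long, lying behind the cleaner; origin at its middle; leave alone
- scriber: red-handled scriber, 150 mm long, 26 mm thick, lying behind the cleaner; origin at its middle; leave alone
- burnisher: wood-handled burnisher, 210 mm long, 26 mm thick, lying right of the cleaner; origin at its middle; leave alone
- jar: glass jar with a blue lid, 60 mm wide and 75 mm high, standing right of the cleaner; leave alone. Origin under its centre
- bead_box: clear open bead box, 100 by 80 by 35 mm, right of the cleaner; leave alone. Origin under its centre

How it is judged:
By the outcome, as a careful person would: the job done as asked, in the order asked, and still so for the second after the job is handed in, while the arm keeps its last pose, push and grip.
It also fails if it takes over 66 s, if anything falls off the work surface, if the arm or the gripper's body presses on something with over 40 N, if the wrist force passes 120 N, or if a joint passes its speed limit or range.

### The arm

A 7-joint arm with a two-finger parallel gripper is mounted at the origin on the work surface. World frame = base frame: x ahead of the robot, y to its left, z up, the work surface at z = 0. Lengths are in mm, angles in rad, forces in N, time in s.
With the tool pointing down it reaches from about 400 to 875 mm from the base axis. Payload 4.4 kg.
Tool frame: the origin (TCP) lies on the centre line of the jaws, within the pads' length; the fingertips stand 11 mm ahead of it and the grasp point (between the pads) lies 8 mm behind it; z points along the fingers, y is the direction in which the jaws open and shut (so a half turn about z gives the same grasp; the last joint's range is limited). The gripper opens to 85 mm and grips with 20 to 120 N. Pads are 22 mm wide; open, the fingers measure 114 mm over their backs; the gripper's body (76 mm by 85 mm) begins 54 mm behind the grasp point. The pads swing forward as they close: fully open they stand 13 mm farther back than shut.
Start: joints at [-1.359, 0.628, 0.038, 1.517, -0.027, 0.996, -0.02], TCP at [178.232, 625.101, 242.313] pointing down, gripper open.
Joint ranges: [-3.06, 3.06], [-0.37, 2.12], [-1.25, 1.32], [0.18, 2.47], [-1.1, 4.24], [0.23, 1.98], [-2.94, 2.94]. Speed limits (rad/s): [2.57, 2.57, 3.14, 3.14, 3.14, 3.14, 3.14].

### API

Orientations are given as [roll, pitch, yaw] about the fixed x, y, z axes, in that order (R = Rz(yaw) Ry(pitch) Rx(roll)).
In Python, from workcell import robot gives the robot as it stands.
- The arm moves only by the tool carry_out, never from a script. Its arguments are lists of equal length, an entry for each row: "slide": the shift along the world's x, y, z each as a share of 25 mm, from -1 to 1, a list of three; "delta_rot": the turn, a rotation vector about the world's x, y, z each as a share of 5 degrees, from -1 to 1, a list of three; "hand": the gripper's target within -1 to 1 (fully open at 1, half-way at 0, shut at -1). A call has 1 to 20 rows; each row shifts and turns the commanded pose from where the row before left it; what a row does not reach is not made up. A row lasts 1/8 s, in which the tool goes at most 62.5 mm and 10.7 degrees, less where a joint would pass 70% of its speed; a pose out of reach is approached as far as the arm can. A call with a number of a shift or a turn outside -1 to 1 is refused whole. A call with a gripper value outside its range is refused whole. The fingers move at their own pace and stop on an object; the grip force is fixed at half the most. Time passes only in rows, so rows that do not move let the fingers close. It gives the time, the measured TCP pose, the force and the opening at its end, in the units of the state.
- robot.observe(): the state, without advancing time (a new reading comes with each control period).
- robot.grab_frame(name): name is "scene" or "top" or "wrist"; returns a dict with "img" (384x512x3 uint8, blue, green, red), "fov_y" (degrees; the focal length in pixels is half the picture's height over the tangent of half this angle, whatever the lens; pixels are square), "cx", "cy" (the principal point, pixels), "R" (3x3) and "t" (3): a world point X has camera coordinates R X + t. Camera axes: x right, y down, z forward; pixel columns grow to the right and rows downward; lengths in mm; the calibration is good to about 2 mm. A picture is of the moment at which its call begins. There is no depth.
- robot.finish_job(): hands the job in, once; it reports no verdict.
The state is a dict: "time_s": time; "q": joint angles; "qvel": joint speeds; "effort": joint torques, N m; "tcp_pos": TCP position; "eef_rot": TCP orientation; "ft_force": force on the tool from outside, world axes, zero at the start; "wrist_torque": the same for the moment, N m; "finger_gap": finger opening in mm.
Only numpy, scipy, OpenCV 4.12 (cv2) and the standard library are available. Lean on these libraries where they do the work, as an engineer would, in place of code of your own. Each camera call takes 0.05 s, during which the arm holds its last target. There are 200 camera calls.

## Working session

There is one attempt and no reset: what is moved stays moved. The work goes in short steps, Python scripts to look and compute and a tool call to move; the robot and the scene stay as the last step left them, time stands still between calls to the robot, and variables do not carry over. Pictures are saved under pics/ and viewed, about 8 in all and at most 12, crops included, and the job is handed in when it is done.

Besides the shell and the picture viewer there is one more tool, called after "Call:" in YAML: its name, and indented under it one key for each argument. carry_out: Moves the arm, as the interface text tells. Its arguments: {"type":"object","properties":{"slide":{"type":"array"},"delta_rot":{"type":"array"},"hand":{"type":"array"}},"required":["slide","delta_rot","hand"]}

```bash
mkdir -p pics; ls
cat > h.py <<'E'
import numpy as np, cv2
from workcell import robot
def cam(n):
    f=robot.grab_frame(n); f['f']=f['img'].shape[0]/2/np.tan(np.radians(f['fov_y'])/2); f['R']=np.array(f['R']);f['t']=np.array(f['t']); return f
def ray(f,u,v,z):
    d=f['R'].T@np.array([(u-f['cx'])/f['f'],(v-f['cy'])/f['f'],1]); c=-f['R'].T@f['t']
    return c+d*(z-c[2])/d[2]
def proj(f,X):
    p=f['R']@np.array(X)+f['t']; return p[:2]/p[2]*f['f']+[f['cx'],f['cy']]
E
python3 - <<'E'
from h import *
a=cam('top');b=cam('scene')
for n,f in(('top',a),('scene',b)):
    print(n,f['fov_y'],f['cx'],f['cy'],-f['R'].T@f['t'],f['R'][2])
    np.save(n+'.npy',f,allow_pickle=True)
    cv2.imwrite(f'pics/{n}0.png',cv2.resize(f['img'],(800,600)))
s=robot.observe();print(s)
E
```

```text
pics
top 42.954071506691946 259.07535159509536 187.6611270581198 [ 357.40329757  -19.3242163  1473.88439723] [ 0.181442    0.01690662 -0.98325631]
scene 46.04976588345127 254.0032928662175 194.1649653846141 [1411.63510246  558.4754751  1165.30576003] [-0.54402933 -0.40246372 -0.73624387]
{'time_s': 0.1, 'q': array([-1.35879838,  0.6292701 ,  0.03843194,  1.51825412, -0.02700417,
        0.99632255, -0.0199878 ]), 'qvel': array([-0.00097038, -0.00013668,  0.00035749, -0.00240555,  0.00178394,
        0.0006793 , -0.00039643]), 'effort': array([ 2.36531589e-03, -5.64517772e+01,  1.23025138e+00, -1.93971169e+01,
        1.13106650e-02,  5.44767041e-03, -1.05774896e-05]), 'tcp_pos': array([178.06815406, 624.56834561, 241.47457426]), 'eef_rot': array([-3.13985599e+00,  7.28316632e-06,  2.86381533e+00]), 'ft_force': array([0.27425268, 0.17025535, 0.43133348]), 'wrist_torque': array([-0.00526037, -0.00783561, -0.04157868]), 'finger_gap': 85.13815290525373}
```

View pics/top0.png

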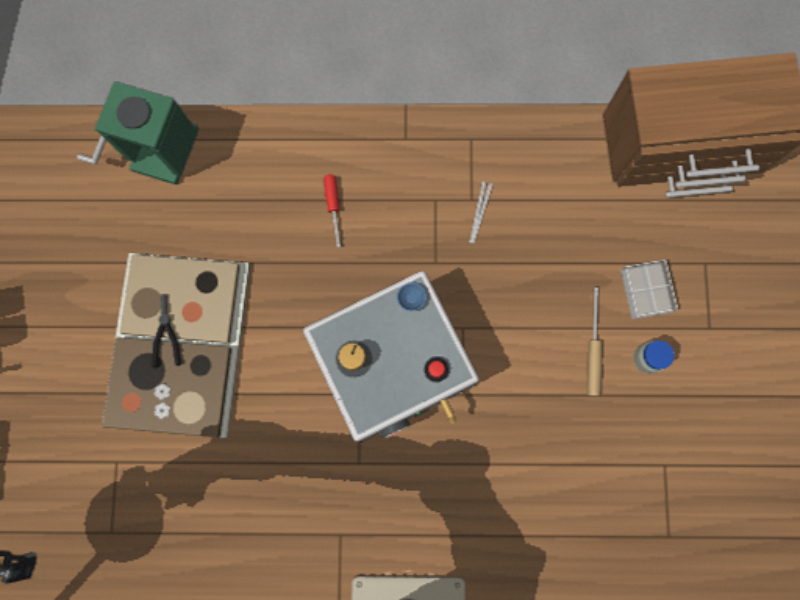

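View pics/scene0.png

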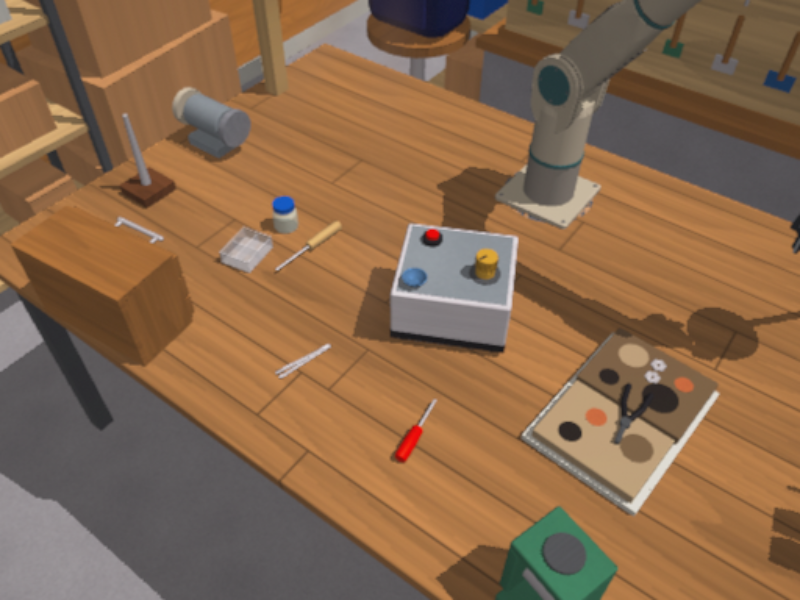

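Top view (800 px scale): cleaner's top corners are near (306,330), (423,273), (477,380), (356,439), the brass cap is at (352,355), the red button at (437,369) and the dish at (413,296). The scene view agrees: cap at (486,263), button at (432,237).

Run:
```python
from h import *
from scipy.optimize import least_squares
F={n:np.load(n+'.npy',allow_pickle=True).item() for n in('top','scene')}
roi={'top':((306,273),(477,439)),'scene':((390,225),(520,350))}
P={}
for n,f in F.items():
    (x0,y0),(x1,y1)=[(int(a*.64),int(b*.64)) for a,b in roi[n]]
    hsv=cv2.cvtColor(f['img'],cv2.COLOR_BGR2HSV); H,S,V=cv2.split(hsv)
    box=np.zeros_like(H);box[y0:y1,x0:x1]=1
    if n=='top':
        box[:]=0;cv2.fillConvexPoly(box,(np.array([(306,330),(423,273),(477,380),(356,439)])*.64).astype(int),1)
    for k,m in dict(red=((H<6)|(H>174))&(S>150)&(V>100),brass=(H>12)&(H<32)&(S>110)&(V>90)).items():
        m=(m&(box>0)).astype(np.uint8)
        N,l,st,c=cv2.connectedComponentsWithStats(m); i=1+np.argmax(st[1:,4]); P[n,k]=c[i]; print(n,k,c[i],st[i])
def tri(k):
    return least_squares(lambda X:np.concatenate([proj(F[n],X)-P[n,k] for n in F]),[550,0,170])
for k in('red','brass'):
    r=tri(k);print(k,r.x,r.fun)
t=F['top']
print('red@166',ray(t,*P['top','red'],166),'brass@195',ray(t,*P['top','brass'],195))
# top outline corners
C=np.array([ray(t,u*.64,v*.64,150) for u,v in [(306,330),(423,273),(477,380),(356,439)]]);print(C,np.linalg.norm(C-np.roll(C,-1,0),axis=1),C.mean(0))
yw=np.arctan2(*(C[0]-C[3])[[1,0]]),np.arctan2(*(C[1]-C[2])[[1,0]]);print(yw)
w=cam('wrist');print(-w['R'].T@w['t'],w['R'])
x0,y0,x1,y1=190,165,315,290
cv2.imwrite('pics/crop1.png',cv2.resize(t['img'][y0:y1,x0:x1],(600,600),interpolation=cv2.INTER_CUBIC))
```

```text
top red [278.90909091 235.64772727] [274 231  11  10  88]
top brass [224.77828054 227.85520362] [217 220  17  17 221]
scene red [276.52941176 149.88235294] [272 147   9   7  51]
scene brass [252.47744361 158.39097744] [249 144  12  43 266]
red [467.97888747 -49.7413094  163.81754047] [-0.3565467   0.20276095 -0.50185394 -0.06785325]
brass [523.28337036  26.37653764 191.35039966] [ 25.21458826 -13.92340949  33.78381449   4.0727094 ]
red@166 [468.34054191 -50.64490689 166.        ] brass@195 [485.72746957  92.21573926 195.        ]
[[ 535.63978327  176.38982173  150.        ]
 [ 638.26137871  -28.63271638  150.        ]
 [ 449.64991213 -122.10986617  150.        ]
 [ 348.37856957   85.34644546  150.        ]] [229.27152677 210.50478109 230.85494593 208.2202164 ] [492.98241092  27.74842116 150.        ]
(np.float64(0.45253371693597755), np.float64(0.46012698046444933))
[104.28239877 644.6864054  373.19816096] [[ 2.74856334e-01  9.61485007e-01 -7.59883218e-04]
 [ 9.17201822e-01 -2.61960004e-01  3.00196226e-01]
 [ 2.88435111e-01 -8.32078005e-02 -9.53877166e-01]]
```

View pics/crop1.png

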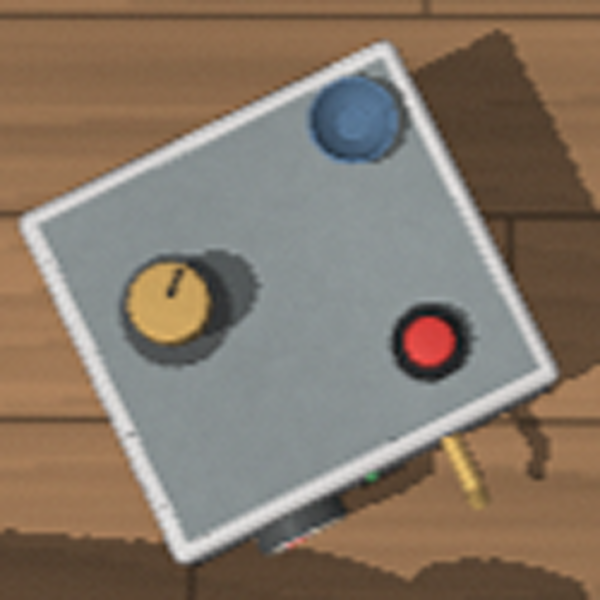

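Cap minus button in the world is (17, 143) mm, 144 mm long against 144.2 expected, which gives yaw ≈ 0.467. The crop shows the cap line pointing to a world yaw of about -0.42. I'll move now, closing the hand on the way and starting to unwind the wrist counter-clockwise.

Call:
carry_out:
  slide:
    - [1,-1,0]
    - [1,-1,0]
    - [1,-1,0]
    - [1,-1,0]
    - [1,-1,0]
    - [1,-1,0]
    - [1,-1,0]
    - [1,-1,0]
    - [1,-1,0]
    - [1,-1,0]
    - [1,-1,0]
    - [0.6,-1,0]
  delta_rot:
    - [0,0,1]
    - [0,0,1]
    - [0,0,1]
    - [0,0,1]
    - [0,0,1]
    - [0,0,1]
    - [0,0,1]
    - [0,0,1]
    - [0,0,1]
    - [0,0,1]
    - [0,0,1]
    - [0,0,1]
  hand: [-1,-1,-1,-1,-1,-1,-1,-1,-1,-1,-1,-1]

```text
time_s: 1.65
tcp_pos: [469.5, 323.7, 242.0]
eef_rot: [-3.141, -0.0, -2.371]
ft_force: [-0.1, 0.6, 0.1]
finger_gap: 0.1
```

Run:
```python
from h import *
np.set_printoptions(precision=3,suppress=True)
s=robot.observe();print(s['q'],s['tcp_pos'],s['eef_rot'],s['finger_gap'])
t=np.load('top.npy',allow_pickle=True).item()
print('red@168',ray(t,278.9,235.65,168),'brass@200',ray(t,224.78,227.86,200.5))
```

```text
[-0.493  0.522 -0.243  1.741  0.154  0.898  1.54 ] [469.456 323.741 241.977] [-3.141 -0.    -2.371] 0.14629082539631058
red@168 [468.165 -50.573 168.   ] brass@200 [485.163  91.731 200.5  ]
```

Call:
carry_out:
  slide:
    - [0,-1,0]
    - [0,-1,0]
    - [0,-1,0]
    - [0,-1,0]
    - [0,-1,0]
    - [0,-1,0]
    - [0,-1,0]
    - [0,-1,0]
    - [0,-1,0]
    - [0,-1,0]
    - [0,-1,0]
    - [0,-1,0]
    - [0,-1,0]
    - [0,-1,0]
    - [-0.04,-0.97,0]
    - [0,0,-0.7]
    - [0,0,-0.7]
    - [0,0,0]
  delta_rot:
    - [0,0,0]
    - [0,0,0]
    - [0,0,0]
    - [0,0,0]
    - [0,0,0]
    - [0,0,0]
    - [0,0,0]
    - [0,0,0]
    - [0,0,0]
    - [0,0,0]
    - [0,0,0]
    - [0,0,0]
    - [0,0,0]
    - [0,0,0]
    - [0,0,0]
    - [0,0,0]
    - [0,0,0]
    - [0,0,0]
  hand: [-1,-1,-1,-1,-1,-1,-1,-1,-1,-1,-1,-1,-1,-1,-1,-1,-1,-1]

```text
time_s: 3.9
tcp_pos: [466.2, -49.2, 206.4]
eef_rot: [3.139, -0.002, -2.372]
ft_force: [0.7, -0.7, -0.4]
finger_gap: -0.2
```

Run:
```python
from h import *
np.set_printoptions(precision=3,suppress=True)
s=robot.observe();print(s['q'],s['tcp_pos'],s['eef_rot'],s['finger_gap'])
w=cam('wrist');np.save('wrist1.npy',w,allow_pickle=True);im=w['img'].copy()
print(proj(w,s['tcp_pos']-[0,0,11]))
H,S,V=cv2.split(cv2.cvtColor(im,cv2.COLOR_BGR2HSV))
for n,m,z in(('red',((H<6)|(H>174))&(S>150)&(V>100),168),('brass',(H>12)&(H<32)&(S>110)&(V>90),200.5)):
    N,l,st,c=cv2.connectedComponentsWithStats(m.astype(np.uint8))
    for i in np.argsort(-st[1:,4])[:3]+1: print(n,st[i],c[i],ray(w,*c[i],z))
cv2.imwrite('pics/w1.png',im)
```

```text
[ 0.194  0.433 -0.205  2.041  0.136  0.683  2.242] [466.195 -49.189 206.36 ] [ 3.139 -0.002 -2.372] -0.20341418715130988
[253.719 251.568]
red [ 226  208   48   38 1221] [248.456 225.427] [466.41  -53.056 168.   ]
red [420 165   3   1   3] [421. 165.] [372.848  -8.972 168.   ]
red [417 164   1   1   1] [417. 164.] [374.058 -11.047 168.   ]
brass [     0      0    512    377 104318] [218.762 119.759] [ 429.01  -106.387  200.5  ]
brass [ 453  255   59   98 2245] [489.972 311.751] [402.893  63.726 200.5  ]
brass [502 367  10  14  86] [507.698 373.558] [419.416 107.219 200.5  ]
```

View pics/w1.png

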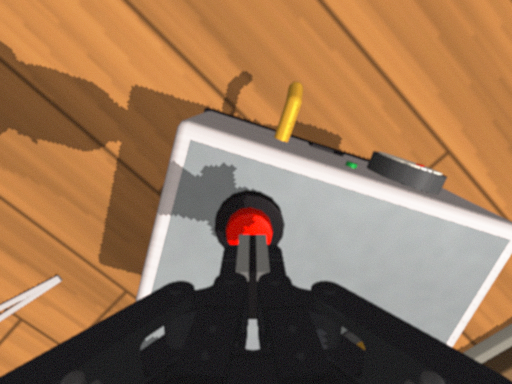

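The wrist view shows the closed fingertips at about (253,240), just short of the red button disc. The disc is 48 px wide with its centre near (250,231), which fits (468,-50.5). I'll shift 2 mm and press in small steps.

Call:
carry_out:
  slide:
    - [0.08,-0.05,-0.4]
    - [0,0,-0.4]
    - [0,0,-0.16]
    - [0,0,-0.12]
    - [0,0,-0.12]
    - [0,0,0]
  delta_rot:
    - [0,0,0]
    - [0,0,0]
    - [0,0,0]
    - [0,0,0]
    - [0,0,0]
    - [0,0,0]
  hand: [-1,-1,-1,-1,-1,-1]

```text
time_s: 4.7
tcp_pos: [468.8, -50.4, 177.4]
eef_rot: [3.141, -0.001, -2.372]
ft_force: [-3.2, -0.7, 4.6]
finger_gap: 0.0
```

Call:
carry_out:
  slide:
    - [0,0,-0.08]
    - [0,0,-0.08]
    - [0,0,0]
  delta_rot:
    - [0,0,0]
    - [0,0,0]
    - [0,0,0]
  hand: [-1,-1,-1]

```text
time_s: 5.08
tcp_pos: [468.9, -50.4, 176.5]
eef_rot: [-3.14, -0.0, -2.372]
ft_force: [-9.9, 0.1, 36.3]
finger_gap: 0.2
```

Run:
```python
from h import *
np.set_printoptions(precision=3,suppress=True)
s=robot.observe();print(s['tcp_pos'],s['ft_force'],s['wrist_torque'])
w=cam('wrist');c=cam('scene')
u,v=proj(c,[468,-50,165]).astype(int)
a=cv2.resize(w['img'][150:300,150:350],(800,600))[:, :]
b=cv2.resize(c['img'][v-45:v+45,u-60:u+60],(400,300),interpolation=cv2.INTER_CUBIC)
cv2.imwrite('pics/w2.png',np.hstack([cv2.resize(a,(400,300)),b]))
```

```text
[468.943 -50.431 176.473] [-9.887  0.111 36.294] [0.217 2.337 0.008]
```

View pics/w2.png

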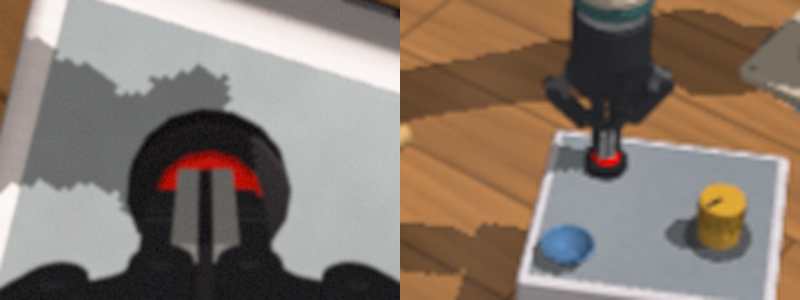

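The fingertips sit inside the red disc, which has sunk into the black housing, with 36 N against the 5 N needed, so it is at its hard stop. I'll lift in two stages to confirm the spring follows.

Call:
carry_out:
  slide:
    - [0,0,0.12]
    - [0,0,0.08]
    - [0,0,0]
  delta_rot:
    - [0,0,0]
    - [0,0,0]
    - [0,0,0]
  hand: [-1,-1,-1]

```text
time_s: 5.55
tcp_pos: [468.9, -50.4, 178.4]
eef_rot: [3.141, -0.0, -2.372]
ft_force: [-2.4, 1.2, 3.4]
finger_gap: -0.2
```

The spring is confirmed: 3.4 N at 2 mm up. Next I lift clear, open the hand and go above the cap.

Call:
carry_out:
  slide:
    - [0,0,1]
    - [0,0,1]
    - [0,0,1]
    - [0.11,0.95,0]
    - [0.11,0.95,0]
    - [0.11,0.95,0]
    - [0.11,0.95,0]
    - [0.11,0.95,0]
    - [0.11,0.93,0]
    - [0,0,0]
    - [0,0,0]
  delta_rot:
    - [0,0,0]
    - [0,0,0]
    - [0,0,0]
    - [0,0,0.5]
    - [0,0,0.5]
    - [0,0,0.5]
    - [0,0,0.5]
    - [0,0,0.5]
    - [0,0,0.5]
    - [0,0,0]
    - [0,0,0]
  hand: [-1,-1,-1,1,1,1,1,1,1,1,1]

```text
time_s: 6.92
tcp_pos: [485.7, 90.8, 253.0]
eef_rot: [-3.142, -0.001, -2.111]
ft_force: [-0.5, -0.4, -0.5]
finger_gap: 85.2
```

Run:
```python
from h import *
np.set_printoptions(precision=3,suppress=True)
s=robot.observe();print(s['q'],s['tcp_pos'],s['eef_rot'],s['finger_gap'])
w=cam('wrist');im=w['img'].copy();np.save('wrist2.npy',w,allow_pickle=True)
H,S,V=cv2.split(cv2.cvtColor(im,cv2.COLOR_BGR2HSV))
u,v=proj(w,[485.2,91.7,200.5]);print(u,v)
cv2.imwrite('pics/w3.png',im)
c=cam('top');cc=cam('scene')
def red(f,p):
    H,S,V=cv2.split(cv2.cvtColor(f['img'],cv2.COLOR_BGR2HSV));m=(((H<6)|(H>174))&(S>150)&(V>100)).astype(np.uint8)
    N,l,st,c=cv2.connectedComponentsWithStats(m);print([ (c[i],st[i,4]) for i in range(1,N) if np.hypot(*(c[i]-p))<12])
red(c,[278.9,235.6]);red(cc,[276.5,149.9])
```

```text
[-0.018  0.406 -0.31   1.922  0.164  0.838  2.186] [485.733  90.778 253.047] [-3.142 -0.001 -2.111] 85.15589986503763
254.60628532601373 220.96344508313018
[(array([278.9  , 235.767]), np.int32(90))]
[(array([276.529, 149.882]), np.int32(51))]
```

View pics/w3.png

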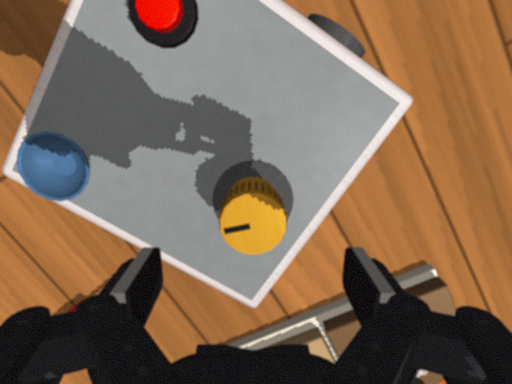

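The button reads back up, with the same red centroids as at the start. The wrist view shows the cap top centred near (253,222), against (254.6,221) predicted, with its black line running from (249,227) to (224,231). I'll measure that line.

```bash
cat >> h.py <<'E'
def capline(f,c0,r=34,z=200.5,sat=110,vmax=80):
    H,S,V=cv2.split(cv2.cvtColor(f['img'],cv2.COLOR_BGR2HSV))
    yy,xx=np.mgrid[:V.shape[0],:V.shape[1]]; near=np.hypot(xx-c0[0],yy-c0[1])<r
    b=(H>12)&(H<32)&(S>sat)&(V>170)&near
    k=max(cv2.findContours(cv2.morphologyEx(b.astype(np.uint8),cv2.MORPH_CLOSE,np.ones((9,9))),0,1)[0],key=cv2.contourArea)
    h=cv2.convexHull(k); P=np.array([ray(f,*q,z)[:2] for q in h[:,0].astype(float)]).astype(np.float32)
    c,rad=cv2.minEnclosingCircle(P)
    ins=np.zeros_like(V);cv2.fillConvexPoly(ins,h,1); ins=cv2.erode(ins,np.ones((5,5)))
    m=(V<vmax)&(ins>0); q=np.argwhere(m)[:,::-1]
    L=np.array([ray(f,*x,z)[:2] for x in q.astype(float)]); d=L.mean(0)-c
    w,v=np.linalg.eigh(np.cov(L.T)); a=v[:,1]; a=a*np.sign(a@d)
    return c,rad,len(q),L.mean(0),np.arctan2(d[1],d[0]),np.arctan2(a[1],a[0])
E
python3 - <<'E'
from h import *
w=np.load('wrist2.npy',allow_pickle=True).item()
print(capline(w,(253,222)))
t=np.load('top.npy',allow_pickle=True).item()
print(capline(t,(224.8,227.9),r=11))
E
```

```text
((487.43109130859375, 93.09902954101562), 21.553138732910156, 89, array([497.85370374,  90.08412051]), np.float64(-0.28158037355809384), np.float64(-0.32763740347272313))
((486.1531677246094, 92.28697204589844), 20.691038131713867, 3, array([493.55077433,  90.43364472]), np.float64(-0.2454780527067998), np.float64(-0.33013447901188053))
```

Call:
carry_out:
  slide:
    - [0.01,0.05,-0.8]
    - [0,0,-0.8]
    - [0,0,-0.8]
    - [0,0,-0.48]
    - [0,0,0]
    - [0,0,0]
    - [0,0,0]
    - [0,0,0]
    - [0,0,0]
    - [0,0,0]
  delta_rot:
    - [0,0,0]
    - [0,0,0]
    - [0,0,0]
    - [0,0,0]
    - [0,0,0]
    - [0,0,0]
    - [0,0,0]
    - [0,0,0]
    - [0,0,0]
    - [0,0,0]
  hand: [1,1,1,1,1,-1,-1,-1,-1,-1]

```text
time_s: 8.32
tcp_pos: [486.7, 92.7, 182.3]
eef_rot: [-3.14, 0.001, -2.111]
ft_force: [0.2, -1.3, 4.5]
finger_gap: 42.3
```

Run:
```python
from h import *
np.set_printoptions(precision=3,suppress=True)
s=robot.observe();print(s['q'],s['tcp_pos'],s['ft_force'],s['wrist_torque'],s['finger_gap'])
```

```text
[-0.051  0.507 -0.277  2.001  0.22   0.66   2.132] [486.747  92.726 182.283] [ 0.209 -1.276  4.456] [-0.211  0.082 -0.048] 42.302857925684926
```

The cap is gripped with small side loads. Turning clockwise, with the z feed of the thread.

Call:
carry_out:
  slide:
    - [0,0,-0.003]
    - [0,0,-0.003]
    - [0,0,-0.003]
    - [0,0,-0.003]
    - [0,0,-0.003]
    - [0,0,-0.003]
    - [0,0,-0.003]
    - [0,0,-0.003]
    - [0,0,-0.003]
    - [0,0,-0.003]
    - [0,0,-0.003]
    - [0,0,-0.003]
    - [0,0,-0.003]
    - [0,0,-0.003]
    - [0,0,-0.003]
    - [0,0,-0.003]
  delta_rot:
    - [0,0,-1]
    - [0,0,-1]
    - [0,0,-1]
    - [0,0,-1]
    - [0,0,-1]
    - [0,0,-1]
    - [0,0,-1]
    - [0,0,-1]
    - [0,0,-1]
    - [0,0,-1]
    - [0,0,-1]
    - [0,0,-1]
    - [0,0,-1]
    - [0,0,-1]
    - [0,0,-1]
    - [0,0,-1]
  hand: [-1,-1,-1,-1,-1,-1,-1,-1,-1,-1,-1,-1,-1,-1,-1,-1]

```text
time_s: 10.32
tcp_pos: [486.1, 94.8, 181.1]
eef_rot: [3.139, -0.0, 2.775]
ft_force: [-1.7, 3.0, 6.2]
finger_gap: 42.6
```

Run:
```python
from h import *
np.set_printoptions(precision=3,suppress=True)
s=robot.observe();print(s['q'],s['tcp_pos'],s['eef_rot'],s['ft_force'],s['wrist_torque'],s['finger_gap'])
for n,c,r in(('top',(224.8,227.9),11),):
    try: print(capline(cam(n),c,r=r))
    except Exception as e: print(n,e)
w=cam('wrist')
t=cam('top')
cv2.imwrite('pics/w4.png',np.hstack([cv2.resize(w['img'][130:384,60:440],(400,300)),cv2.resize(t['img'][195:255,185:265],(400,300),interpolation=cv2.INTER_CUBIC)]))
```

```text
[-0.337  0.501  0.128  2.01  -0.108  0.635  1.067] [486.094  94.792 181.147] [ 3.139 -0.     2.775] [-1.728  2.962  6.247] [0.771 0.417 0.158] 42.557121724538966
top max() iterable argument is empty
```

View pics/w4.png

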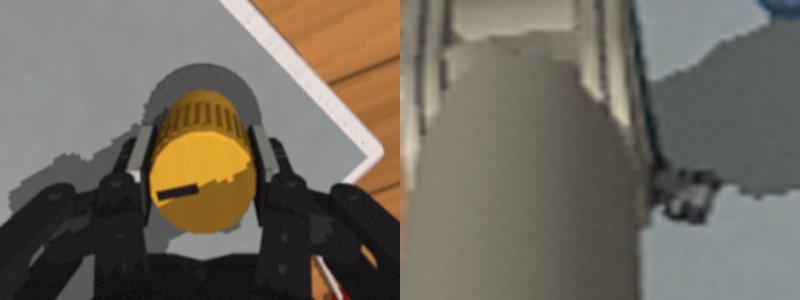

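The wrist view shows the cap's black line at the same angle to the jaws as before, so it turns with the gripper without slip.

Call:
carry_out:
  slide:
    - [0,0,-0.003]
    - [0,0,-0.003]
    - [0,0,-0.003]
    - [0,0,-0.003]
    - [0,0,-0.003]
    - [0,0,-0.003]
    - [0,0,-0.003]
    - [0,0,-0.003]
    - [0,0,-0.003]
    - [0,0,-0.003]
  delta_rot:
    - [0,0,-1]
    - [0,0,-1]
    - [0,0,-1]
    - [0,0,-1]
    - [0,0,-1]
    - [0,0,-1]
    - [0,0,-1]
    - [0,0,-1]
    - [0,0,-1]
    - [0,0,-1]
  hand: [-1,-1,-1,-1,-1,-1,-1,-1,-1,-1]

```text
time_s: 11.72
tcp_pos: [487.1, 95.8, 180.5]
eef_rot: [3.138, -0.003, 1.903]
ft_force: [0.8, 7.2, 5.1]
finger_gap: 42.3
```

```bash
cat > st.py <<'E'
from h import *
np.set_printoptions(precision=3,suppress=True)
s=robot.observe();print(s['time_s'],s['q'],s['tcp_pos'],s['eef_rot'],s['ft_force'],s['wrist_torque'],s['finger_gap'])
w=cam('wrist');u=proj(w,[*s['tcp_pos'][:2],s['tcp_pos'][2]+16])
print(u,capline(w,u,r=60,z=198.5,vmax=70))
E
python3 st.py
```

```text
11.725 [-0.513  0.528  0.384  2.014 -0.322  0.653  0.414] [487.096  95.769 180.476] [ 3.138 -0.003  1.903] [0.761 7.175 5.091] [ 1.155 -0.021  0.04 ] 42.29218314720306
[253.283 278.618] ((487.39288330078125, 93.99635314941406), 21.33064079284668, 197, array([479.959,  88.041]), np.float64(-2.466141699534399), np.float64(-2.6117488340927273))
```

Call:
carry_out:
  slide:
    - [0,-0.02,-0.003]
    - [0,-0.02,-0.003]
    - [0,-0.02,-0.003]
    - [0,-0.02,-0.003]
    - [0,0,-0.003]
    - [0,0,-0.003]
    - [0,0,-0.003]
    - [0,0,-0.003]
    - [0,0,-0.003]
    - [0,0,-0.003]
    - [0,0,-0.003]
  delta_rot:
    - [0,0,-1]
    - [0,0,-1]
    - [0,0,-1]
    - [0,0,-1]
    - [0,0,-1]
    - [0,0,-1]
    - [0,0,-1]
    - [0,0,-1]
    - [0,0,-1]
    - [0,0,-1]
    - [0,0,-1]
  hand: [-1,-1,-1,-1,-1,-1,-1,-1,-1,-1,-1]

```text
time_s: 13.15
tcp_pos: [488.7, 95.4, 179.8]
eef_rot: [3.141, -0.008, 0.945]
ft_force: [4.1, 9.6, 3.5]
finger_gap: 42.5
```

```bash
python3 st.py
```

```text
13.15 [-0.688  0.588  0.664  2.018 -0.56   0.714 -0.296] [488.683  95.432 179.8  ] [ 3.141 -0.008  0.945] [4.133 9.564 3.502] [ 1.886 -0.659  0.077] 42.53314922442014h.py:19: RuntimeWarning: Mean of empty slice.
  L=np.array([ray(f,*x,z)[:2] for x in q.astype(float)]); d=L.mean(0)-c
  ret = ret.dtype.type(ret / rcount)
  avg = a.mean(axis, **keepdims_kw)
  ret = um.true_divide(
h.py:20: RuntimeWarning: Degrees of freedom <= 0 for slice
  w,v=np.linalg.eigh(np.cov(L.T)); a=v[:,1]; a=a*np.sign(a@d)
  c *= np.true_divide(1, fact)
  c *= np.true_divide(1, fact)
Traceback (most recent call last):
ValueError: not enough values to unpack (expected 2, got 0)

During handling of the above exception, another exception occurred:

Traceback (most recent call last):
  File "st.py", line 5, in <module>
    print(u,capline(w,u,r=60,z=198.5,vmax=70))
            ~~~~~~~^^^^^^^^^^^^^^^^^^^^^^^^^^
  File "h.py", line 20, in capline
    w,v=np.linalg.eigh(np.cov(L.T)); a=v[:,1]; a=a*np.sign(a@d)
        ~~~~~~~~~~~~~~^^^^^^^^^^^^^
numpy.linalg.LinAlgError: 0-dimensional array given. Array must be at least two-dimensional
```

Call:
carry_out:
  slide:
    - [0.015,0.04,-0.003]
    - [0,0,-0.003]
    - [0,0,-0.001]
    - [0,0,0]
  delta_rot:
    - [0,0,-0.8]
    - [0,0,-0.8]
    - [0,0,-0.8]
    - [0,0,0]
  hand: [-1,-1,-1,-1]

```text
time_s: 13.7
tcp_pos: [488.9, 95.3, 179.6]
eef_rot: [3.141, -0.006, 0.739]
ft_force: [3.0, 6.4, 5.5]
finger_gap: 42.5
```

```bash
sed -i 's/(V>170)/(V>VB)/; s/vmax=80):/vmax=80,VB=170):/' h.py; sed -i 's/vmax=70))/vmax=60,VB=110))/' st.py; python3 st.py 2>&1 | tail -4
```

```text
13.7 [-0.724  0.608  0.726  2.018 -0.607  0.734 -0.452] [488.926  95.267 179.598] [ 3.141 -0.006  0.739] [2.962 6.356 5.505] [ 1.344 -0.594  0.666] 42.511099316262786
[250.503 279.113] ((491.35400390625, 97.29934692382812), 25.568126678466797, 270, array([479.075,  99.164]), np.float64(2.990853740594759), np.float64(2.5436891396826793))
```

Torque about z jumped to 0.67 N m and the line stands at 2.54, against 2.55 predicted for bottomed out. One more nudge to confirm the stop.

Call:
carry_out:
  slide:
    - [0,0,0]
    - [0,0,0]
  delta_rot:
    - [0,0,-0.6]
    - [0,0,0]
  hand: [-1,-1]

```text
time_s: 14.0
tcp_pos: [488.4, 94.7, 179.6]
eef_rot: [3.141, -0.005, 0.69]
ft_force: [1.6, 5.0, 6.6]
finger_gap: 42.4
```

```bash
python3 st.py 2>&1 | tail -4
```

```text
14.0 [-0.733  0.612  0.741  2.019 -0.618  0.74  -0.49 ] [488.45   94.729 179.557] [ 3.141 -0.005  0.69 ] [1.601 4.957 6.609] [ 0.895 -0.311  1.371] 42.38342408323699
[250.499 279.266] ((491.7115173339844, 96.56634521484375), 25.15338134765625, 270, array([479.04 ,  99.245]), np.float64(2.9332790817532506), np.float64(2.5419823985497896))
```

The line hasn't moved (2.542) and torque is up to 1.37 N m, so it is bottomed. Backing off now, aiming for a line yaw of 2.542 + 1.571 = 4.113 ≡ -2.170.

Call:
carry_out:
  slide:
    - [0.01,0.02,0.003]
    - [0,0,0.003]
    - [0,0,0.003]
    - [0,0,0.003]
    - [0,0,0.003]
    - [0,0,0.003]
    - [0,0,0.003]
    - [0,0,0.003]
    - [0,0,0.003]
    - [0,0,0.003]
    - [0,0,0.003]
    - [0,0,0.003]
    - [0,0,0.003]
    - [0,0,0.003]
    - [0,0,0.003]
    - [0,0,0.003]
    - [0,0,0.003]
    - [0,0,0]
  delta_rot:
    - [0,0,1]
    - [0,0,1]
    - [0,0,1]
    - [0,0,1]
    - [0,0,1]
    - [0,0,1]
    - [0,0,1]
    - [0,0,1]
    - [0,0,1]
    - [0,0,1]
    - [0,0,1]
    - [0,0,1]
    - [0,0,1]
    - [0,0,1]
    - [0,0,1]
    - [0,0,1]
    - [0,0,1]
    - [0,0,0]
  hand: [-1,-1,-1,-1,-1,-1,-1,-1,-1,-1,-1,-1,-1,-1,-1,-1,-1,-1]

```text
time_s: 16.3
tcp_pos: [487.1, 95.0, 180.7]
eef_rot: [3.138, -0.002, 2.168]
ft_force: [-2.0, 5.0, 5.3]
finger_gap: 42.3
```

```bash
python3 st.py 2>&1 | tail -4
```

```text
16.3 [-0.459  0.518  0.306  2.012 -0.256  0.646  0.613] [487.093  94.956 180.69 ] [ 3.138 -0.002  2.168] [-2.016  4.998  5.316] [ 0.971  0.239 -0.   ] 42.26986862184519
[253.788 278.846] ((484.94451904296875, 96.78656768798828), 25.7386531829834, 229, array([480.923,  84.782]), np.float64(-1.8940298792864012), np.float64(-2.29969484074263))
```

Call:
carry_out:
  slide:
    - [0,0.015,0.003]
    - [0,0.015,0.001]
    - [0,0,0]
    - [0,0,0]
  delta_rot:
    - [0,0,1]
    - [0,0,0.5]
    - [0,0,0]
    - [0,0,0]
  hand: [-1,-1,-1,-1]

```text
time_s: 16.85
tcp_pos: [487.0, 94.9, 180.8]
eef_rot: [3.139, -0.001, 2.298]
ft_force: [-1.7, 2.4, 6.9]
finger_gap: 42.2
```

```bash
python3 st.py 2>&1 | tail -4
python3 - <<'E'
from h import *
c=cam('scene');w=cam('wrist')
cv2.imwrite('pics/end.png',np.hstack([c['img'][60:330,100:500],cv2.resize(w['img'][130:384,60:440],(400,270))]))
E
```

```text
16.85 [-0.434  0.513  0.269  2.011 -0.224  0.642  0.709] [487.008  94.921 180.8  ] [ 3.139 -0.001  2.298] [-1.717  2.366  6.879] [0.588 0.245 0.053] 42.241658127326254
[254.049 279.09 ] ((485.3684387207031, 96.88251495361328), 25.68474578857422, 228, array([482.101,  83.897]), np.float64(-1.8172905242598245), np.float64(-2.1633408283643156))
```

View pics/end.png

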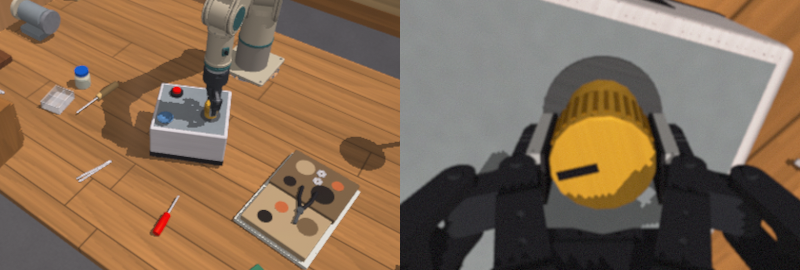

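The line is at -2.163 against the -2.170 target, the cap is still gripped, the button is up, and the rest of the bench looks as it was. Handing in.

```bash
python3 -c "
from workcell import robot
print(robot.finish_job())"
```

```text
the job is handed in; nothing more can be done
None
```

The job is done and was handed in at about 17 s of the 66 s allowed; the hand-in gives no verdict.

- **Purge button:** I pressed it with the closed fingertips to a hard stop, at 36 N against the 5 N needed. It sprang back, and its position in both cameras matched the start. One number disagreed: the stop came with the tool about 3.5 mm higher than the nominal tip length predicts. I put that down to the closed fingers reaching further forward. The picture showed the tips only on the red cap.
- **Filler cap, tightening:** One grasp was enough. I turned it clockwise about 3.4 rad until the torque rose to 1.4 N m and the cap's line stopped at 2.54 rad, where 2.55 was predicted for bottomed out.
- **Filler cap, backing off:** I backed it off by 1.578 rad as measured on the line, against 1.571 for a quarter turn. The gripper slipped about 0.05 rad on the cap at the stop, so I set the angle from the line rather than from the gripper.
- **Finish:** The cap is still gripped with the jaws at 42 mm, and the side load is about 3 N. The last picture shows the other things on the bench apparently unmoved; I did not measure their positions again.

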